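Seat the bayonet collar in the instrument drawer and hold it home

TASK

Pull the drawer of the small grey instrument unit fully open by its bar handle. Inside it a knurled collar sits loosely on a sensor port; turn the collar until its hidden keyways drop over the pins, then push it fully home against the spring and hold it there: finish while still holding it down, do not let go. Leave the other things on the bench where they are.

Things in the scene. Friction and masses are not known exactly. Their poses are not given: they have to be found in the camera images.
- unit: Small grey sheet-metal instrument unit with one drawer, fixed to the bench, 180 deep (its x) x 160 wide (its y) x 96 high mm. Origin: centre of its underside, on the bench. The drawer front is on its -x side (face 92 mm from the origin, 94 mm high at its top) and the drawer slides out along its -x axis.
- drawer (a joint): Opening of the drawer in m, 0 shut, 0.14 at its stop; it stays where it is left (about 1.5 N friction).
- drawer_handle (a point): Middle of the drawer's straight handle bar: 10 mm thick, 80 mm long along the unit's y, level, 72 mm above the bench, 40 mm in front of the drawer face (35 mm clear gap behind the bar); a post at each end joins it to the face. Can be pinched from above across the bar. Axes as the unit's; moves with the drawer.
- port (a point): Centre of the top face of the sensor port's round flange (68 mm across) on the drawer's floor, on the port's upright axis, 18 mm above the bench, 69 mm behind the drawer face; moves with the drawer. A 35 mm thick spigot rises 26 mm from here, and from its top a sprung plunger 16 mm thick stands 10 mm out. The drawer's other walls reach only 31 mm above the bench. z up.
- collar: Loose aluminium cap-like collar, about 160 g, 48 mm high, closed on top. Origin: centre of its open underside, z up. The knurled head (upper 18 mm) is 56 mm across, the plain skirt below it 52 mm. Three keyways inside the skirt, 120 degrees apart, 10 mm wide and 13.5 mm deep, cannot be seen from outside. It starts standing on the pins, its underside at pins, with 1.5 mm play round the spigot.
- collar_top (a point): Centre of the collar's flat top, 77 mm above the bench at the start. Turned either way by at most 1.7 rad the keyways meet the pins, matching over about 0.2 rad; then it goes down 5 mm freely and 6 mm more against the spring (3 rising to 7 N) until its underside lies on the flange at port. Let go, it springs up about 6 mm, so it must be held down.
- usb_adapter: Bystander: small white plug-in adapter, 20x58x10 mm, loose on the bench. Origin: centre of its underside.
- solder_spool: Bystander: spool 62 mm across, 50 mm high, loose on the bench. Origin: centre of its underside.
- tip_tin: Bystander: round tin 51 mm across, 22 mm high, loose on the bench. Origin: centre of its underside.
- meter: Bystander: black panel meter, 40x72x21 mm, loose on the bench. Origin: centre of its underside.
- pins (a point): Point on the port's axis level with the tops of its three pins, 11 mm above port (29 mm above the bench); moves with the drawer. The radial pins are 5 mm thick, reach 22.5 mm from the axis, and stand 120 degrees apart at an unknown angle, under the collar.

How it is judged:
On the way, in this order (a step that is already met when the one before it is completed fails the run):
1. the drawer is pulled open, more than 115 mm (value of joint drawer above 0.115 m), for 0.2 s.
2. the collar has dropped over the pins (its underside less than 7.5 mm above the flange) (z of collar in the frame of port below 0.0075 m and horizontal distance between collar and port below 0.004 m and value of joint drawer above 0.115 m), for 0.1 s.
At the end, for the whole second after the job is handed in: The drawer is open by more than 115 mm and the robot holds the collar pushed home on the port: its underside within 2 mm of the flange, upright, on the axis within 4 mm, with the robot's fingers (or hand) still bearing on it with more than 1.5 N, all through the last second (z of collar in the frame of port below 0.002 m and horizontal distance between collar and port below 0.004 m and angle between collar's own z axis and vertical below 0.08 rad and value of joint drawer above 0.115 m and contact force between any of the fingers, the arm and collar above 1.5 N); the arm keeps its last pose, push and grip.
It fails at once if a bystander on the bench is moved by more than 20 mm (distance of any of usb_adapter, solder_spool, tip_tin, meter from where it was at the start of the episode above 0.02 m).
It also fails if it takes over 51 s, if anything falls off the work surface, if the arm or the gripper's body presses on something with over 40 N, if the wrist force passes 120 N, or if a joint passes its speed limit or range.

ROBOT

A 6-joint arm with a two-finger parallel gripper is mounted at the origin on a cart in front of the work surface, level with it; the furniture and walls round the work are solid. World frame = base frame: x ahead of the robot, y to its left, z up, the work surface at z = 0. Lengths are in m, angles in rad, forces in N, time in s.
With the tool pointing down it reaches from about 0.275 to 0.85 m from the base axis. Payload 5.2 kg.
Tool frame: the origin (TCP) lies on the centre line of the jaws, within the pads' length; the fingertips stand 19 mm ahead of it and the grasp point (between the pads) is the TCP; z points along the fingers, y is the line along which they close (so a half turn about z gives the same grasp; the last joint's range is limited). The gripper opens to 85 mm and grips with 20 to 120 N. Pads are 22 mm wide; open, the fingers measure 114 mm over their backs; the gripper's body (76 mm by 85 mm) begins 54 mm behind the grasp point. The pads swing forward as they close: fully open they stand 13 mm farther back than shut.
Start: joints at [-1.351, 0.259, 1.535, -0, 1.348, -0.203], TCP at [0.226, -0.502, 0.215] pointing down, gripper open.
Joint ranges: [-3.14, 3.14], [-0.91, 2.08], [0.19, 2.58], [-1.22, 4.36], [0.22, 2.71], [-3.12, 3.12]. Speed limits (rad/s): [2.57, 2.57, 3.14, 3.14, 3.14, 3.14].

INTERFACE

Orientations are given as a unit quaternion [x, y, z, w].
In Python, from cell import * gives the robot as it stands.
- The arm moves only by the shell command python3 -m pendant 'ROWS' [FORCE]. ROWS is JSON, a list of rows, each an object with "linear": the shift along the tool's x, y, z in units of 0.2 m (1.0 is 0.2 m), a list of three; "rot": the turn, a rotation vector about the tool's x, y, z in units of 180 degrees (1.0 is 180 degrees), a list of three; "gripper": the closure, from -1 (fully open) to 1 (shut). In form: [{"linear": [x, y, z], "rot": [ax, ay, az], "gripper": gripper}, ...]. A call has 1 to 12 rows; each row shifts and turns the commanded pose from where the row before left it, along the tool's axes as they then stand; what a row does not reach is not made up. A row lasts 1/12 s, in which the tool goes at most 41.7 mm and 7.16 degrees, less where a joint would pass 70% of its speed; a pose out of reach is approached as far as the arm can. A call with a number of a shift or a turn outside -1 to 1 is refused whole. A call with a gripper value outside its range is refused whole. The fingers move at their own pace and stop on an object; FORCE is the grip in N (left out, the last holds). Time passes only in rows, so rows that do not move let the fingers close. It gives the time, the measured TCP pose, the force, the opening and the grip force at its end, in the units of the state.
- sense(): the state, without advancing time (a new reading comes with each control period).
- capture(name): name is "scene" or "side" or "wrist"; returns a dict with "img" (384x512x3 uint8, red, green, blue), "mtx" (3x3 intrinsics, pixels), "k1" (the pictures are not rectified: a ray, as slopes to the right and down, at radius r is drawn at 1 + k1 r^2 times it, then the intrinsics apply), "xyz" and "rotation" of the camera in the world; the wrist camera has in their place "T_tool_cam" (4x4, takes a point from camera to tool coordinates, whose origin is the TCP and whose axes are the flange's). Camera axes: x right, y down, z forward; pixel columns grow to the right and rows downward; lengths in m; the calibration is good to about 2 mm. A picture is of the moment at which its call begins: read the wrist's pose just before it. There is no depth.
- sign_off(): hands the job in; it is judged then, once.
The state is a dict: "time": time; "joints": joint angles; "qvel": joint speeds; "tau": joint torques, N m; "eef_pos": TCP position; "tool_rot": TCP orientation; "ft_force": force on the tool from outside, world axes, zero at the start; "moment": the same for the moment, N m; "opening": finger opening in m; "grip_force": force on a finger pad.
Only numpy, scipy, OpenCV 4.12 (cv2) and the standard library are available. Lean on these libraries where they do the work, as an engineer would, in place of code of your own. Each camera call takes 0.05 s, during which the arm holds its last target. There are 200 camera calls.

## Working session

There is one attempt and no reset: what is moved stays moved. The work goes in short steps, Python scripts to look and compute and a shell command to move; the robot and the scene stay as the last step left them, time stands still between calls to the robot, and variables do not carry over. Pictures are saved under pics/ and viewed, at most 10 in all, crops included, and the job is handed in when it is done.

```bash
mkdir -p pics; ls; python3 - <<'E'
from cell import *
import cv2
print(sense())
for n in ["scene","side"]:
    c=capture(n); cv2.imwrite(f"pics/{n}0.png",c["img"][:,:,::-1]); print(n,c["mtx"],c["k1"],c["xyz"],c["rotation"])
c=capture("wrist"); print(c["T_tool_cam"],c["mtx"],c["k1"])
E
```

```text
pics
{'time': 0.0, 'joints': array([-1.35081563e+00,  2.59322696e-01,  1.53608216e+00, -3.06019059e-08,
        1.34796356e+00, -2.02795979e-01]), 'qvel': array([-0.00085719, -0.00053376,  0.00025237, -0.00113458, -0.0012915 ,
       -0.00049796]), 'tau': array([-1.63948618e-03, -4.46033943e+01, -2.90572751e+01, -4.19447406e-04,
        1.16189077e-02, -9.44114845e-06]), 'eef_pos': array([ 0.22556452, -0.50102382,  0.21448599]), 'tool_rot': array([ 9.77740173e-01,  2.09817456e-01, -7.64383789e-06, -8.87850543e-04]), 'ft_force': array([-0.63102767, -0.43430305,  0.14627138]), 'moment': array([ 0.01234261,  0.03636841, -0.02598866]), 'grip_force': 0.0, 'opening': 0.08503217027221961}
scene [[365.15477814   0.         256.16553871]
 [  0.         365.15477814 190.32083669]
 [  0.           0.           1.        ]] -0.11525939699040483 [ 0.24240522 -0.3321228   0.64970318] [ 0.8804644  -0.2241149   0.10849316 -0.40346522]
side [[485.63601802   0.         246.72084543]
 [  0.         485.63601802 188.3837967 ]
 [  0.           0.           1.        ]] 0.006491920156812497 [0.43745154 1.26274205 0.7055355 ] [-0.05443096  0.87317737 -0.48362218  0.02661104]
[[ 4.74430348e-04 -9.49629735e-01 -3.13373805e-01  7.90685714e-02]
 [ 9.99999537e-01  1.88167767e-04  9.43730513e-04 -2.25183821e-04]
 [-8.37227708e-04 -3.13374107e-01  9.49629384e-01 -1.59083649e-01]
 [ 0.00000000e+00  0.00000000e+00  0.00000000e+00  1.00000000e+00]] [[309.4589887    0.         258.77643995]
 [  0.         309.4589887  191.73882593]
 [  0.           0.           1.        ]] -0.04091996057902222
```

View pics/scene0.png

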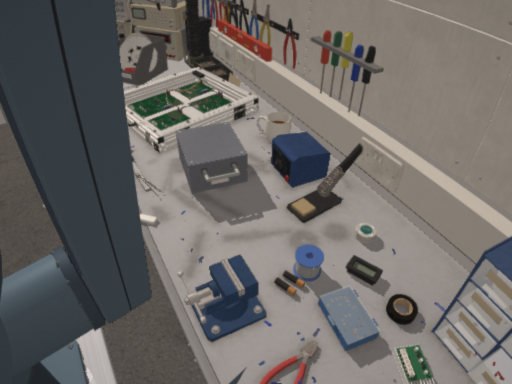

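View pics/side0.png

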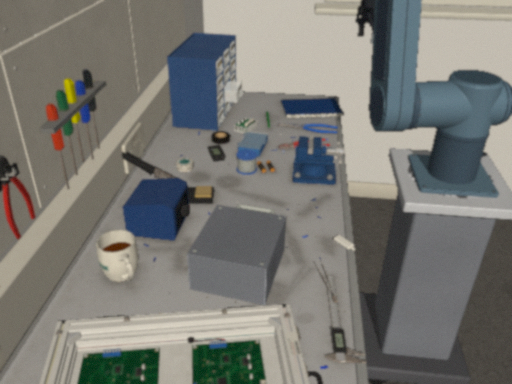

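Scene: the grey unit is at (180-246, 125-190) with its handle at about (221,176). Side: the unit's top is at about (195-285, 207-295). I'll zoom in on both for the corners.

```bash
cat > h.py <<'E'
import numpy as np, cv2
from scipy.spatial.transform import Rotation as R
from cell import *
def cam(n):
    s=sense() if n=="wrist" else None
    c=capture(n)
    if n=="wrist":
        T=np.eye(4); T[:3,:3]=R.from_quat(s["tool_rot"]).as_matrix(); T[:3,3]=s["eef_pos"]
        M=T@c["T_tool_cam"]; c["R"]=M[:3,:3]; c["p"]=M[:3,3]
    else:
        c["R"]=R.from_quat(c["rotation"]).as_matrix(); c["p"]=np.array(c["xyz"])
    return c
def ray(c,uv):
    K=c["mtx"]; d=np.array([(uv[0]-K[0,2])/K[0,0],(uv[1]-K[1,2])/K[1,1]]); s=d.copy()
    for _ in range(20): s=d/(1+c["k1"]*(s@s))
    v=c["R"]@np.array([s[0],s[1],1.]); return v/np.linalg.norm(v)
def plane(c,uv,z):
    d=ray(c,uv); return c["p"]+d*(z-c["p"][2])/d[2]
def proj(c,P):
    v=c["R"].T@(np.array(P)-c["p"]); s=v[:2]/v[2]; s=s*(1+c["k1"]*(s@s))
    return c["mtx"][:2,:2]@s+c["mtx"][:2,2]
E
python3 - <<'E'
from h import *
a=cv2.imread("pics/scene0.png")[115:215,165:265]; b=cv2.imread("pics/side0.png")[200:300,187:287]
cv2.imwrite("pics/z1.png",np.hstack([cv2.resize(x,(400,400),interpolation=cv2.INTER_CUBIC) for x in (a,b)]))
E
```

```text
(no output)
```

View pics/z1.png

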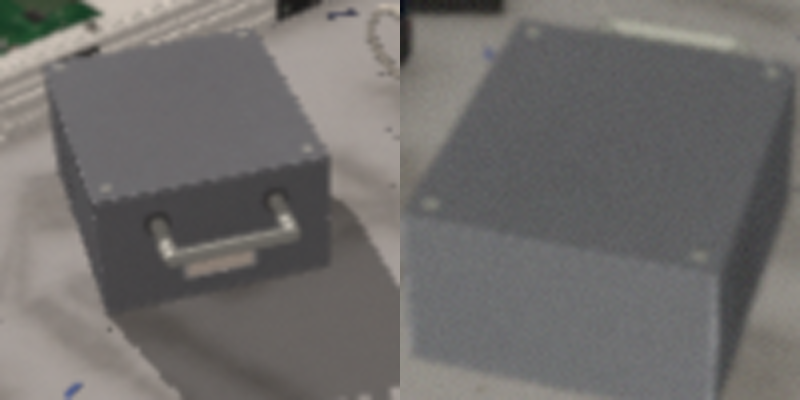

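Both views show the unit's four top corners and the bar (scene bar ends at about (207,180) and (239,173.5)).

```bash
python3 - <<'E'
from h import *
np.set_printoptions(precision=4,suppress=True)
c=cam("scene"); s=cam("side")
for n,c_,pts in (("scene",c,[(176,133),(230.5,123),(247,154),(188,166.5)]),("side",s,[(218.2,205),(285,216.5),(266,267),(189,253)])):
    P=np.array([plane(c_,p,.096)[:2] for p in pts]); print(n,P,P.mean(0)); r=cv2.minAreaRect(P.astype(np.float32)*1000); print(r)
print("bar",plane(c,(207,180),.072),plane(c,(239,173.5),.072))
for n,uv,z in (("spool",(309,255),.05),("meter",(364,268),.021),("tin?",(366,229),.022),("adapter?",(148,219),.01),("vise top",(232,270),.08),("iron",(345,165),.1),("bluebox",(298,145),.09)): print(n,plane(c,uv,z))
E
```

```text
scene [[0.4778 0.5608]
 [0.64   0.5371]
 [0.6084 0.3712]
 [0.4515 0.3931]] [0.5444 0.4656]
((545.739013671875, 465.091064453125), (171.36557006835938, 163.9239501953125), 81.1019515991211)
side [[0.6062 0.3742]
 [0.4552 0.3993]
 [0.4817 0.5678]
 [0.6341 0.5463]] [0.5443 0.4719]
((544.197998046875, 472.554931640625), (174.32740783691406, 153.8579559326172), 80.77710723876953)
bar [0.4827 0.3485 0.072 ] [0.5656 0.3342 0.072 ]
spool [0.5823 0.0419 0.05  ]
meter [ 0.6825 -0.0277  0.021 ]
tin? [0.7638 0.0583 0.022 ]
adapter? [0.3186 0.3492 0.01  ]
vise top [0.4138 0.0633 0.08  ]
iron [0.8039 0.2069 0.1   ]
bluebox [0.7574 0.3513 0.09  ]
```

```bash
python3 -m pendant '[{"linear":[0.134,-0.14,-0.008],"rot":[0,0,0],"gripper":-1},{"linear":[0.134,-0.14,-0.008],"rot":[0,0,0],"gripper":-1},{"linear":[0.134,-0.14,-0.008],"rot":[0,0,0],"gripper":-1},{"linear":[0.134,-0.14,-0.008],"rot":[0,0,0],"gripper":-1},{"linear":[0.134,-0.14,-0.008],"rot":[0,0,0],"gripper":-1},{"linear":[0.134,-0.14,-0.008],"rot":[0,0,0],"gripper":-1},{"linear":[0.134,-0.14,-0.008],"rot":[0,0,0],"gripper":-1},{"linear":[0.134,-0.14,-0.008],"rot":[0,0,0],"gripper":-1},{"linear":[0.134,-0.14,-0.008],"rot":[0,0,0],"gripper":-1},{"linear":[0.134,-0.14,-0.008],"rot":[0,0,0],"gripper":-1},{"linear":[0.134,-0.14,-0.008],"rot":[0,0,0],"gripper":-1},{"linear":[0.134,-0.14,-0.008],"rot":[0,0,0],"gripper":-1}]'
python3 -m pendant '[{"linear":[0.134,-0.14,-0.008],"rot":[0,0,0],"gripper":0.2},{"linear":[0.134,-0.14,-0.008],"rot":[0,0,0],"gripper":0.2},{"linear":[0.134,-0.14,-0.008],"rot":[0,0,0],"gripper":0.2},{"linear":[0.134,-0.14,-0.008],"rot":[0,0,0],"gripper":0.2},{"linear":[0.134,-0.14,-0.008],"rot":[0,0,0],"gripper":0.2},{"linear":[0.134,-0.14,-0.008],"rot":[0,0,0],"gripper":0.2},{"linear":[0.134,-0.14,-0.008],"rot":[0,0,0],"gripper":0.2},{"linear":[0.134,-0.14,-0.008],"rot":[0,0,0],"gripper":0.2},{"linear":[0.134,-0.14,-0.008],"rot":[0,0,0],"gripper":0.2},{"linear":[0.134,-0.14,-0.008],"rot":[0,0,0],"gripper":0.2},{"linear":[0.134,-0.14,-0.008],"rot":[0,0,0],"gripper":0.2}]'
python3 -m pendant '[{"linear":[0,0,0],"rot":[0,0,-0.0389],"gripper":0.2},{"linear":[0,0,0],"rot":[0,0,-0.0389],"gripper":0.2},{"linear":[0,0,0],"rot":[0,0,-0.0389],"gripper":0.2},{"linear":[0,0,0],"rot":[0,0,-0.0389],"gripper":0.2},{"linear":[0,0,0],"rot":[0,0,-0.0389],"gripper":0.2},{"linear":[0,0,0],"rot":[0,0,-0.0389],"gripper":0.2},{"linear":[0,0,0],"rot":[0,0,-0.0389],"gripper":0.2},{"linear":[0,0,0],"rot":[0,0,-0.0389],"gripper":0.2},{"linear":[0,0,0],"rot":[0,0,-0.0389],"gripper":0.2},{"linear":[0,0,0],"rot":[0,0,-0.0389],"gripper":0.2},{"linear":[0,0,0],"rot":[0,0,-0.0389],"gripper":0.2}]'
python3 -m pendant '[{"linear":[0,0,0],"rot":[0,0,-0.0389],"gripper":0.2},{"linear":[0,0,0],"rot":[0,0,-0.0389],"gripper":0.2},{"linear":[0,0,0],"rot":[0,0,-0.0389],"gripper":0.2},{"linear":[0,0,0],"rot":[0,0,-0.0389],"gripper":0.2},{"linear":[0,0,0],"rot":[0,0,-0.0389],"gripper":0.2},{"linear":[0,0,0],"rot":[0,0,-0.0389],"gripper":0.2},{"linear":[0,0,0],"rot":[0,0,-0.0389],"gripper":0.2},{"linear":[0,0,0],"rot":[0,0,-0.0389],"gripper":0.2},{"linear":[0,0,0],"rot":[0,0,-0.0389],"gripper":0.2},{"linear":[0,0,0],"rot":[0,0,-0.0389],"gripper":0.2},{"linear":[0,0,0],"rot":[0,0,0],"gripper":0.2}]'
python3 - <<'E'
from h import *
s=sense(); print(s["joints"])
c=cam("wrist"); cv2.imwrite("pics/w1.png",c["img"][:,:,::-1]); print(c["p"],c["R"])
E
```

```text
time: 1.25
eef_pos: [0.3812, -0.0613, 0.2348]
tool_rot: [0.978, 0.21, 0.0, 0.0]
ft_force: [0.7, -0.0, -0.7]
opening: 0.0855
grip_force: 0.0
time: 2.17
eef_pos: [0.5237, 0.3407, 0.252]
tool_rot: [0.978, 0.21, -0.0, 0.0]
ft_force: [0.6, -0.8, 0.2]
opening: 0.034
grip_force: 0.0
time: 3.08
eef_pos: [0.5235, 0.3386, 0.2519]
tool_rot: [0.632, 0.775, -0.0, -0.0]
ft_force: [0.2, 0.7, 0.1]
opening: 0.0338
grip_force: 0.0
time: 4.0
eef_pos: [0.5235, 0.3386, 0.2518]
tool_rot: [0.074, 0.997, -0.0, -0.0]
ft_force: [0.1, 0.6, -0.6]
opening: 0.0341
grip_force: 0.0
[ 3.95467488e-01  3.72961988e-01  1.28563378e+00 -9.61253601e-06
  1.48348170e+00 -1.02726438e+00]
[0.44229637 0.35008856 0.41096384] [[ 1.47055191e-01  9.39023366e-01  3.10821313e-01]
 [ 9.89128055e-01 -1.39390177e-01 -4.68622355e-02]
 [-6.79296258e-04  3.14333415e-01 -9.49312405e-01]]
```

View pics/w1.png

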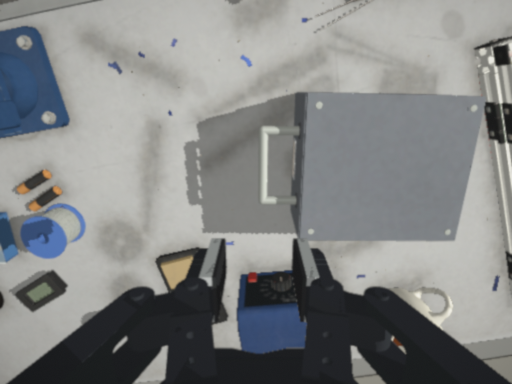

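The wrist view shows the bar as a vertical line at about (265, 127–203), and the unit's top face with corners near (306,93), (482,95), (455,240), (300,240).

```bash
python3 - <<'E'
from h import *
np.set_printoptions(precision=4,suppress=True)
c=cam("wrist"); im=c["img"].astype(int)
m=(im.min(2)>0)
g=im.sum(2)/3
roi=(g>165).astype(np.uint8)*255; k=np.zeros_like(roi); k[115:215,255:300]=roi[115:215,255:300]
ys,xs=np.nonzero(k); print(len(ys))
cn=max(cv2.findContours(k,cv2.RETR_EXTERNAL,cv2.CHAIN_APPROX_NONE)[0],key=cv2.contourArea); print(cv2.boundingRect(cn))
pts=[(264.5,135),(264.5,196)]
for y in (135,165,196): 
    x=xs[(ys==y)&(xs<276)]; print(y,x, plane(c,(x.mean(),y),.073))
y0,y1=ys[xs<268].min(),ys[xs<268].max(); print(y0,y1,plane(c,(265,y0),.072),plane(c,(265,y1),.072))
g8=g.astype(np.uint8); _,dk=cv2.threshold(cv2.GaussianBlur(g8,(3,3),0),0,255,cv2.THRESH_OTSU)
for p in [(297,94),(482,95),(455,240),(300,240)]: print(plane(c,p,.096))
E
```

```text
561
(262, 126, 17, 77)
135 [262 263 264 265 266 267] [0.4898 0.3493 0.073 ]
165 [262 263 264 265 266 267] [0.5228 0.3444 0.073 ]
196 [262 263 264 265 266 267] [0.5591 0.3389 0.073 ]
127 202 [0.4815 0.3511 0.072 ] [0.5669 0.3384 0.072 ]
[0.452  0.3866 0.096 ]
[0.4793 0.5695 0.096 ]
[0.638  0.5488 0.096 ]
[0.6095 0.3717 0.096 ]
```

```bash
python3 -m pendant '[{"linear":[0,0.03,0.1],"rot":[0,0,0],"gripper":0.2},{"linear":[0,0,0.15],"rot":[0,0,0],"gripper":0.2},{"linear":[0,0,0.15],"rot":[0,0,0],"gripper":0.2},{"linear":[0,0,0.15],"rot":[0,0,0],"gripper":0.2},{"linear":[0,0,0.15],"rot":[0,0,0],"gripper":0.2},{"linear":[0,0,0.1],"rot":[0,0,0],"gripper":0.2},{"linear":[0,0,0.08],"rot":[0,0,0],"gripper":0.2},{"linear":[0,0,0],"rot":[0,0,0],"gripper":0.2}]' 60
python3 -m pendant '[{"linear":[0,0,0],"rot":[0,0,0],"gripper":1},{"linear":[0,0,0],"rot":[0,0,0],"gripper":1},{"linear":[0,0,0],"rot":[0,0,0],"gripper":1},{"linear":[0,0,0],"rot":[0,0,0],"gripper":1},{"linear":[0,0,0],"rot":[0,0,0],"gripper":1},{"linear":[0,0,0],"rot":[0,0,0],"gripper":1}]' 60
```

```text
time: 4.77
eef_pos: [0.5219, 0.3434, 0.0719]
tool_rot: [0.078, 0.997, -0.002, -0.003]
ft_force: [-0.2, -0.5, -1.1]
opening: 0.0342
grip_force: 0.0
time: 5.27
eef_pos: [0.5249, 0.3448, 0.077]
tool_rot: [0.076, 0.997, 0.0, 0.001]
ft_force: [-0.3, -0.9, 0.1]
opening: 0.0001
grip_force: 0.0
```

```bash
python3 - <<'E'
from h import *
s=sense(); print(s)
a=cam("wrist")["img"]; b=cam("scene")["img"][115:215,165:285]
cv2.imwrite("pics/w2.png",np.hstack([cv2.resize(a,(400,300)),cv2.resize(b,(360,300))])[:,:,::-1])
E
```

```text
{'time': 5.2667, 'joints': array([ 4.03788892e-01,  5.10565624e-01,  1.51385581e+00,  4.23733835e-06,
        1.11570856e+00, -1.01439100e+00]), 'qvel': array([-0.00065166,  0.00579286,  0.00565796, -0.00033657, -0.00270416,
       -0.00385097]), 'tau': array([-5.72833276e-03, -5.54848015e+01, -2.58718175e+01, -4.74156022e-04,
       -1.00130285e-02,  4.59274030e-03]), 'eef_pos': array([0.52488692, 0.3447581 , 0.07699496]), 'tool_rot': array([7.62350913e-02, 9.97089603e-01, 3.39465632e-04, 6.47776190e-04]), 'ft_force': array([-0.25734831, -0.88242137,  0.0528939 ]), 'moment': array([ 0.00477318, -0.0581415 ,  0.04098541]), 'grip_force': 0.0, 'opening': 7.142964748149973e-05}
```

View pics/w2.png

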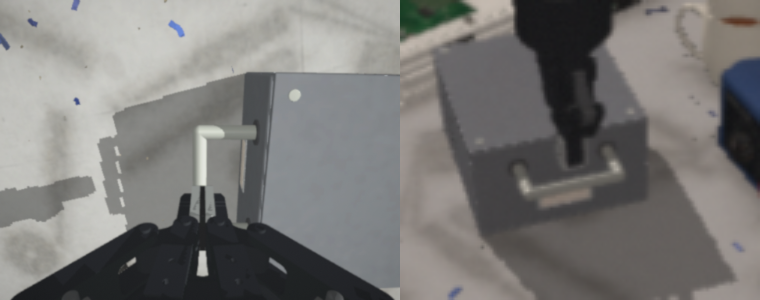

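```bash
python3 - <<'E'
from h import *
c=cam("scene"); w=cam("wrist"); s=sense()
for P in ([.525,.345,.077],[.525,.345,.058],[.525,.345,.096],[.525,.345,.1]): print(P,(proj(c,P)-[165,115])*3+[400,0],proj(w,P)*400/512)
cv2.imwrite("pics/w3.png",cv2.resize(np.hstack([w["img"][150:350,160:360],c["img"][125:225,175:275].repeat(2,0).repeat(2,1)]),(800,400),interpolation=cv2.INTER_CUBIC)[:,:,::-1])
E
```

```text
[0.525, 0.345, 0.077] [573.30280558 177.8746822 ] [203.75279558 188.64099708]
[0.525, 0.345, 0.058] [574.38200263 195.32109961] [203.61238576 177.61512703]
[0.525, 0.345, 0.096] [572.20095892 159.96558752] [203.92457868 202.15059747]
[0.525, 0.345, 0.1] [571.96606354 156.13488017] [203.9657382  205.39083969]
```

View pics/w3.png

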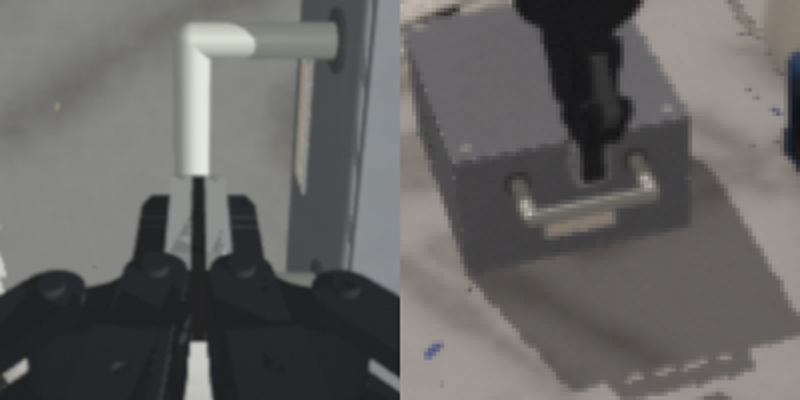

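The closed fingertips are still about 13–15 mm above the bar: in the scene view the tip is at about (223,170), which gives z≈0.09. So the tips are roughly 35 mm higher than the pose reading implies. I'll reopen and go lower while watching the force.

```bash
python3 -m pendant '[{"linear":[0,0,0],"rot":[0,0,0],"gripper":0.2},{"linear":[0,0,0],"rot":[0,0,0],"gripper":0.2},{"linear":[0,0,0],"rot":[0,0,0],"gripper":0.2},{"linear":[0,0,0.04],"rot":[0,0,0],"gripper":0.2},{"linear":[0,0,0.04],"rot":[0,0,0],"gripper":0.2},{"linear":[0,0,0.02],"rot":[0,0,0],"gripper":0.2},{"linear":[0,0,0],"rot":[0,0,0],"gripper":0.2}]' 60
python3 -m pendant '[{"linear":[0,0,0.03],"rot":[0,0,0],"gripper":0.2},{"linear":[0,0,0.03],"rot":[0,0,0],"gripper":0.2},{"linear":[0,0,0],"rot":[0,0,0],"gripper":0.2},{"linear":[0,0,0],"rot":[0,0,0],"gripper":0.2}]'
python3 - <<'E'
from h import *
s=sense(); print(s["eef_pos"],s["ft_force"])
a=cam("wrist")["img"]; b=cam("scene")["img"][115:215,165:285]
cv2.imwrite("pics/w4.png",np.hstack([cv2.resize(a,(400,300)),cv2.resize(b,(360,300))])[:,:,::-1])
E
```

```text
time: 6.05
eef_pos: [0.5233, 0.344, 0.0541]
tool_rot: [0.076, 0.997, -0.001, -0.002]
ft_force: [-0.1, -0.4, -0.8]
opening: 0.0344
grip_force: 0.0
time: 6.38
eef_pos: [0.5241, 0.3444, 0.0435]
tool_rot: [0.076, 0.997, -0.0, -0.001]
ft_force: [0.1, 0.4, -0.1]
opening: 0.0341
grip_force: 0.0
[0.52410775 0.34441736 0.04351733] [ 0.11033958  0.39691502 -0.12638512]
```

View pics/w4.png

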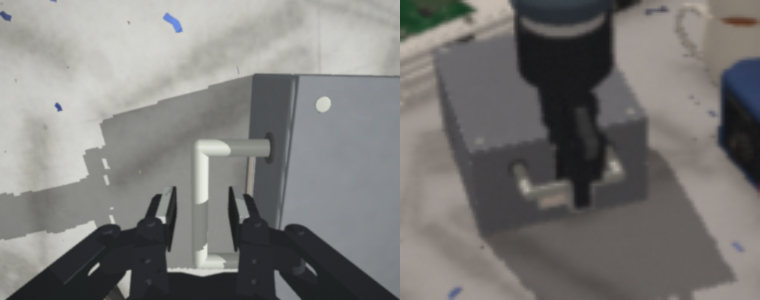

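The bar now lies between the fingers with the tips below it. Closing.

```bash
python3 -m pendant '[{"linear":[0,0,0],"rot":[0,0,0],"gripper":1},{"linear":[0,0,0],"rot":[0,0,0],"gripper":1},{"linear":[0,0,0],"rot":[0,0,0],"gripper":1},{"linear":[0,0,0],"rot":[0,0,0],"gripper":1},{"linear":[0,0,0],"rot":[0,0,0],"gripper":1}]' 60
```

```text
time: 6.9
eef_pos: [0.5243, 0.3426, 0.0446]
tool_rot: [0.076, 0.997, -0.002, -0.0]
ft_force: [-0.9, -7.7, 4.7]
opening: 0.0071
grip_force: 58.6
```

```bash
python3 -m pendant '[{"linear":[0,-0.02,0],"rot":[0,0,0],"gripper":1},{"linear":[0,-0.06,0],"rot":[0,0,0],"gripper":1},{"linear":[0,-0.07,0],"rot":[0,0,0],"gripper":1},{"linear":[0,-0.07,0],"rot":[0,0,0],"gripper":1},{"linear":[0,-0.07,0],"rot":[0,0,0],"gripper":1},{"linear":[0,-0.07,0],"rot":[0,0,0],"gripper":1}]' 60
python3 -m pendant '[{"linear":[0,-0.07,0],"rot":[0,0,0],"gripper":1},{"linear":[0,-0.07,0],"rot":[0,0,0],"gripper":1},{"linear":[0,-0.07,0],"rot":[0,0,0],"gripper":1},{"linear":[0,-0.07,0],"rot":[0,0,0],"gripper":1},{"linear":[0,-0.04,0],"rot":[0,0,0],"gripper":1},{"linear":[0,-0.01,0],"rot":[0,0,0],"gripper":1},{"linear":[0,0,0],"rot":[0,0,0],"gripper":1},{"linear":[0,0,0],"rot":[0,0,0],"gripper":1},{"linear":[0,0,0],"rot":[0,0,0],"gripper":1}]'
```

```text
time: 7.4
eef_pos: [0.5132, 0.2721, 0.0446]
tool_rot: [0.076, 0.997, 0.0, 0.0]
ft_force: [-1.0, 2.9, 5.5]
opening: 0.0071
grip_force: 59.9
time: 8.15
eef_pos: [0.5028, 0.2062, 0.0446]
tool_rot: [0.077, 0.997, -0.001, -0.0]
ft_force: [-2.9, -0.8, 6.9]
opening: 0.0075
grip_force: 60.2
```

```bash
python3 -m pendant '[{"linear":[0,0,0],"rot":[0,0,0],"gripper":0.2},{"linear":[0,0,0],"rot":[0,0,0],"gripper":0.2},{"linear":[0,0,0],"rot":[0,0,0],"gripper":0.2},{"linear":[0,0,-0.1],"rot":[0,0,0],"gripper":0.2},{"linear":[0,0,-0.2],"rot":[0,0,0],"gripper":0.2},{"linear":[0,0,-0.2],"rot":[0,0,0],"gripper":-1},{"linear":[0,0,-0.2],"rot":[0,0,0],"gripper":-1},{"linear":[0,0,-0.2],"rot":[0,0,0],"gripper":-1},{"linear":[0,0.18,0],"rot":[0,0,0],"gripper":-1},{"linear":[0,0.18,0],"rot":[0,0,0],"gripper":-1},{"linear":[0,0.18,0],"rot":[0,0,0],"gripper":-1},{"linear":[0,0,0],"rot":[0,0,0],"gripper":-1}]' 60
python3 - <<'E'
from h import *
s=sense(); print(s["eef_pos"],s["joints"])
c=cam("wrist");a=c["img"]; b=cam("scene")["img"][115:265,165:365]
cv2.imwrite("pics/w5.png",np.hstack([cv2.resize(a,(400,300)),cv2.resize(b,(400,300))])[:,:,::-1])
cv2.imwrite("pics/w5raw.png",a[:,:,::-1])
E
```

```text
time: 9.15
eef_pos: [0.5201, 0.32, 0.2237]
tool_rot: [0.074, 0.997, 0.002, 0.0]
ft_force: [-0.2, -1.1, -0.3]
opening: 0.0857
grip_force: 0.0
[0.52009751 0.31997577 0.22368993] [ 0.3674145   0.36143209  1.3703388   0.00273566  1.40818555 -1.05478715]
```

View pics/w5.png

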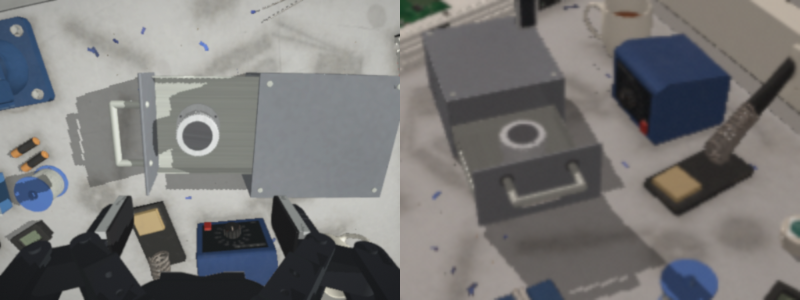

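The drawer is open. The collar's top shows as a white ring with a dark centre, at wrist pixel about (252,171). I'll fit it in both views.

```bash
cat > ring.py <<'E'
from h import *
np.set_printoptions(precision=4,suppress=True)
def ring(c,u,v,r,z,th=190):
    g=c["img"].min(2); k=np.zeros(g.shape,np.uint8); k[v-r:v+r,u-r:u+r]=255*(g[v-r:v+r,u-r:u+r]>th)
    cn=max(cv2.findContours(k,cv2.RETR_EXTERNAL,cv2.CHAIN_APPROX_NONE)[0],key=lambda q:len(q))
    P=np.array([plane(c,q[0],z)[:2] for q in cn])
    (x,y),rad=cv2.minEnclosingCircle((P*1000).astype(np.float32)); e=cv2.fitEllipse((P*1000).astype(np.float32))
    return (x,y,rad),e,cv2.boundingRect(cn)
E
python3 - <<'E'
from ring import *
w=cam("wrist"); s=cam("scene")
print(ring(w,252,171,45,.077)); print(ring(s,226,182,20,.077,150))
print(sense()["eef_pos"])
E
```

```text
((518.642333984375, 314.1939697265625, 28.05437469482422), ((518.5701293945312, 313.94818115234375), (53.446044921875, 54.83477020263672), 53.3303108215332), (231, 147, 54, 53))
((511.5928039550781, 317.6658935546875, 23.586217880249023), ((550.5960693359375, 301.8675231933594), (67.23446655273438, 116.29051971435547), 68.20975494384766), (215, 176, 9, 13))
[0.5196 0.314  0.2234]
```

```bash
python3 -m pendant '[{"linear":[0.005,0,0],"rot":[0,0,0.0385],"gripper":-1},{"linear":[0,0,0],"rot":[0,0,0.0385],"gripper":-1},{"linear":[0,0,0],"rot":[0,0,0.0385],"gripper":-1},{"linear":[0,0,0],"rot":[0,0,0.0385],"gripper":-1},{"linear":[0,0,0],"rot":[0,0,0.0385],"gripper":-1},{"linear":[0,0,0],"rot":[0,0,0.0385],"gripper":-1},{"linear":[0,0,0],"rot":[0,0,0.0385],"gripper":-1},{"linear":[0,0,0],"rot":[0,0,0.0385],"gripper":-1},{"linear":[0,0,0],"rot":[0,0,0.0385],"gripper":-1},{"linear":[0,0,0],"rot":[0,0,0.0385],"gripper":-1},{"linear":[0,0,0],"rot":[0,0,0.0385],"gripper":-1},{"linear":[0,0,0],"rot":[0,0,0.0385],"gripper":-1}]' 40
python3 -m pendant '[{"linear":[0,0,0.0],"rot":[0,0,0.038],"gripper":-1},{"linear":[0,0,0.15],"rot":[0,0,0],"gripper":-1},{"linear":[0,0,0.15],"rot":[0,0,0],"gripper":-1},{"linear":[0,0,0.1],"rot":[0,0,0],"gripper":-1},{"linear":[0,0,0],"rot":[0,0,0],"gripper":-1},{"linear":[0,0,0],"rot":[0,0,0],"gripper":-1},{"linear":[0,0,0],"rot":[0,0,0],"gripper":-1}]'
python3 - <<'E'
from ring import *
w=cam("wrist"); q=proj(w,[.5186,.314,.077]); print(q,sense()["joints"],sense()["eef_pos"])
print(ring(w,int(q[0]),int(q[1]),55,.077))
b=cam("scene")["img"][115:265,165:365]
cv2.imwrite("pics/w6.png",np.hstack([cv2.resize(w["img"],(400,300)),cv2.resize(b,(400,300))])[:,:,::-1])
E
```

```text
time: 10.35
eef_pos: [0.519, 0.3133, 0.2241]
tool_rot: [0.721, 0.692, -0.0, 0.0]
ft_force: [-0.2, -0.1, 0.2]
opening: 0.0856
grip_force: 0.0
time: 10.93
eef_pos: [0.52, 0.3146, 0.1457]
tool_rot: [0.759, 0.651, 0.001, 0.0]
ft_force: [0.1, 0.5, 0.4]
opening: 0.0855
grip_force: 0.0
[258.4968 198.3178] [ 0.3612  0.411   1.4905 -0.0001  1.2368  0.5144] [0.5203 0.3149 0.1462]
((518.8653564453125, 315.50982666015625, 28.489171981811523), ((518.9443969726562, 314.969970703125), (52.96574401855469, 55.231781005859375), 179.4498748779297), (225, 161, 69, 69))
```

View pics/w6.png

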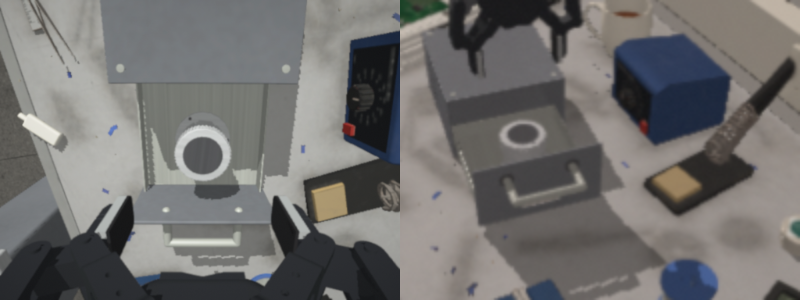

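The ring and jaws are aligned: the collar is at about (0.519,0.315) and the tool is within 1.5 mm of it. Descending in stages with a force check.

```bash
python3 -m pendant '[{"linear":[0,-0.006,0.1],"rot":[0,0,0],"gripper":-1},{"linear":[0,0,0.12],"rot":[0,0,0],"gripper":-1},{"linear":[0,0,0.12],"rot":[0,0,0],"gripper":-1},{"linear":[0,0,0.08],"rot":[0,0,0],"gripper":-1},{"linear":[0,0,0],"rot":[0,0,0],"gripper":-1},{"linear":[0,0,0],"rot":[0,0,0],"gripper":-1}]' 40
python3 -m pendant '[{"linear":[0,0,0.04],"rot":[0,0,0],"gripper":-1},{"linear":[0,0,0.04],"rot":[0,0,0],"gripper":-1},{"linear":[0,0,0],"rot":[0,0,0],"gripper":-1},{"linear":[0,0,0],"rot":[0,0,0],"gripper":-1},{"linear":[0,0,0],"rot":[0,0,0],"gripper":-1}]'
python3 -m pendant '[{"linear":[0,0,0.025],"rot":[0,0,0],"gripper":-1},{"linear":[0,0,0.01],"rot":[0,0,0],"gripper":-1},{"linear":[0,0,0],"rot":[0,0,0],"gripper":-1},{"linear":[0,0,0],"rot":[0,0,0],"gripper":-1}]'
```

```text
time: 11.53
eef_pos: [0.5181, 0.3153, 0.0608]
tool_rot: [0.759, 0.651, 0.0, 0.0]
ft_force: [0.6, -0.7, 0.5]
opening: 0.0854
grip_force: 0.0
time: 11.95
eef_pos: [0.518, 0.3154, 0.0445]
tool_rot: [0.759, 0.651, 0.0, 0.0]
ft_force: [0.2, 0.2, 0.5]
opening: 0.0852
grip_force: 0.0
time: 12.28
eef_pos: [0.5176, 0.3152, 0.0369]
tool_rot: [0.759, 0.651, -0.0, -0.0]
ft_force: [0.2, 0.1, 0.6]
opening: 0.0855
grip_force: 0.0
```

```bash
python3 -m pendant '[{"linear":[0,0.005,0],"rot":[0,0,0],"gripper":1},{"linear":[0,0,0],"rot":[0,0,0],"gripper":1},{"linear":[0,0,0],"rot":[0,0,0],"gripper":1},{"linear":[0,0,0],"rot":[0,0,0],"gripper":1},{"linear":[0,0,0],"rot":[0,0,0],"gripper":1},{"linear":[0,0,0],"rot":[0,0,0],"gripper":1},{"linear":[0,0,0],"rot":[0,0,0],"gripper":1}]' 30
python3 - <<'E'
from h import *
s=sense();print(s["eef_pos"],s["ft_force"],s["moment"],s["opening"])
w=cam("wrist");b=cam("scene")["img"][115:265,165:365]
cv2.imwrite("pics/w7.png",np.hstack([cv2.resize(w["img"],(400,300)),cv2.resize(b,(400,300))])[:,:,::-1])
E
```

```text
time: 12.87
eef_pos: [0.5189, 0.3152, 0.0375]
tool_rot: [0.759, 0.651, 0.0, 0.0]
ft_force: [-0.4, 0.0, 3.8]
opening: 0.0551
grip_force: 31.2
[0.51894157 0.3152495  0.0374963 ] [-0.44374222  0.02604031  3.77334666] [ 0.03551369  0.10864908 -0.03030886] 0.05511869577863395
```

Gripped at 55 mm opening. Pressing lightly, then twisting.

```bash
python3 -m pendant '[{"linear":[0,0,0.01],"rot":[0,0,0],"gripper":1},{"linear":[0,0,0],"rot":[0,0,0],"gripper":1},{"linear":[0,0,0],"rot":[0,0,0],"gripper":1}]' 40
python3 -m pendant '[{"linear":[0,0,0],"rot":[0,0,0.025],"gripper":1},{"linear":[0,0,0],"rot":[0,0,0.025],"gripper":1},{"linear":[0,0,0],"rot":[0,0,0],"gripper":1}]' 40
python3 -m pendant '[{"linear":[0,0,0],"rot":[0,0,0.025],"gripper":1},{"linear":[0,0,0],"rot":[0,0,0.025],"gripper":1},{"linear":[0,0,0],"rot":[0,0,0],"gripper":1}]' 40; python3 -c "
from cell import *; print(sense()['moment'])"
```

```text
time: 13.22
eef_pos: [0.5191, 0.3156, 0.0371]
tool_rot: [0.759, 0.651, 0.001, 0.0]
ft_force: [-2.9, -0.4, 15.5]
opening: 0.0546
grip_force: 41.5
time: 13.47
eef_pos: [0.52, 0.3156, 0.0372]
tool_rot: [0.809, 0.588, 0.002, 0.0]
ft_force: [-1.5, 0.4, 13.3]
opening: 0.0546
grip_force: 41.2
time: 13.72
eef_pos: [0.5204, 0.3156, 0.0373]
tool_rot: [0.853, 0.523, 0.002, 0.0]
ft_force: [-0.1, -0.2, 12.1]
opening: 0.0547
grip_force: 41.1
[-0.04282669  0.18305552 -0.12238276]
```

```bash
python3 -m pendant '[{"linear":[0,0,0],"rot":[0,0,0.025],"gripper":1},{"linear":[0,0,0],"rot":[0,0,0.025],"gripper":1},{"linear":[0,0,0],"rot":[0,0,0],"gripper":1}]' 40
python3 -m pendant '[{"linear":[0,0,0],"rot":[0,0,0.025],"gripper":1},{"linear":[0,0,0],"rot":[0,0,0.025],"gripper":1},{"linear":[0,0,0],"rot":[0,0,0],"gripper":1}]' 40; python3 -c "
from cell import *; print(sense()['moment'])"
```

```text
time: 13.97
eef_pos: [0.5199, 0.3156, 0.0372]
tool_rot: [0.891, 0.454, 0.002, 0.0]
ft_force: [-1.4, 0.3, 12.7]
opening: 0.0545
grip_force: 41.2
time: 14.22
eef_pos: [0.5196, 0.3157, 0.0369]
tool_rot: [0.924, 0.383, 0.001, -0.0]
ft_force: [-1.4, -0.4, 10.6]
opening: 0.0548
grip_force: 40.9
[ 0.08351915  0.21576574 -0.1324711 ]
```

```bash
python3 -m pendant '[{"linear":[0,0,0],"rot":[0,0,0.025],"gripper":1},{"linear":[0,0,0],"rot":[0,0,0.025],"gripper":1},{"linear":[0,0,0],"rot":[0,0,0],"gripper":1}]' 40; python3 -c "
from cell import *; print(sense()['moment'])"
```

```text
time: 14.47
eef_pos: [0.5194, 0.316, 0.0367]
tool_rot: [0.951, 0.309, 0.001, -0.001]
ft_force: [-2.6, 1.9, 11.7]
opening: 0.0551
grip_force: 41.1
[ 0.20456114  0.37177683 -0.15017895]
```

```bash
python3 -m pendant '[{"linear":[0,0,0],"rot":[0,0,0.025],"gripper":1},{"linear":[0,0,0],"rot":[0,0,0.025],"gripper":1},{"linear":[0,0,0],"rot":[0,0,0],"gripper":1}]' 40; python3 -c "
from cell import *; print(sense()['moment'])"
```

```text
time: 14.72
eef_pos: [0.5194, 0.3149, 0.0352]
tool_rot: [0.972, 0.234, 0.001, 0.0]
ft_force: [3.1, -2.0, 0.7]
opening: 0.055
grip_force: 42.6
[-0.25632785 -0.42281749 -0.4687228 ]
```

```bash
python3 -m pendant '[{"linear":[0,0,0],"rot":[0,0,0.025],"gripper":1},{"linear":[0,0,0],"rot":[0,0,0.025],"gripper":1},{"linear":[0,0,0],"rot":[0,0,0],"gripper":1}]' 40; python3 -c "
from cell import *; print(sense()['moment'])"
```

```text
time: 14.97
eef_pos: [0.5192, 0.3148, 0.0346]
tool_rot: [0.987, 0.158, 0.0, 0.0]
ft_force: [2.4, -0.9, -1.0]
opening: 0.0544
grip_force: 42.4
[-0.22868931 -0.47436245  0.02356288]
```

The collar dropped: the force fell from 12 N to 1 N and z went down 2 mm. Pushing down.

```bash
python3 -m pendant '[{"linear":[0,0,0.01],"rot":[0,0,0],"gripper":1},{"linear":[0,0,0.01],"rot":[0,0,0],"gripper":1},{"linear":[0,0,0],"rot":[0,0,0],"gripper":1},{"linear":[0,0,0],"rot":[0,0,0],"gripper":1}]' 40; python3 -c "
from cell import *; print(sense()['moment'])"
```

```text
time: 15.3
eef_pos: [0.5192, 0.3149, 0.0311]
tool_rot: [0.987, 0.159, 0.0, 0.0]
ft_force: [4.0, -2.0, 0.6]
opening: 0.0547
grip_force: 42.6
[-0.24985638 -0.60944343  0.01968705]
```

```bash
python3 -m pendant '[{"linear":[0,0,0.01],"rot":[0,0,0],"gripper":1},{"linear":[0,0,0.01],"rot":[0,0,0],"gripper":1},{"linear":[0,0,0],"rot":[0,0,0],"gripper":1},{"linear":[0,0,0],"rot":[0,0,0],"gripper":1}]' 60; python3 -m pendant '[{"linear":[0,0,0.005],"rot":[0,0,0],"gripper":1},{"linear":[0,0,0.005],"rot":[0,0,0],"gripper":1},{"linear":[0,0,0],"rot":[0,0,0],"gripper":1},{"linear":[0,0,0],"rot":[0,0,0],"gripper":1}]' 60
```

```text
time: 15.63
eef_pos: [0.5193, 0.3153, 0.0277]
tool_rot: [0.987, 0.159, 0.001, -0.0]
ft_force: [2.4, -1.4, 4.5]
opening: 0.0544
grip_force: 63.3
time: 15.97
eef_pos: [0.5197, 0.316, 0.0273]
tool_rot: [0.987, 0.159, 0.001, -0.001]
ft_force: [0.2, -2.0, 14.0]
opening: 0.0542
grip_force: 64.5
```

```bash
python3 -m pendant '[{"linear":[0,0,0.005],"rot":[0,0,0],"gripper":1},{"linear":[0,0,0.005],"rot":[0,0,0],"gripper":1},{"linear":[0,0,0],"rot":[0,0,0],"gripper":1},{"linear":[0,0,0],"rot":[0,0,0],"gripper":1}]' 60; python3 - <<'E'
from ring import *
s=sense(); print(s["moment"],s["eef_pos"])
w=cam("wrist");b=cam("scene"); q=proj(b,[.519,.315,.066]); print(q)
cv2.imwrite("pics/w8.png",np.hstack([cv2.resize(w["img"][60:360,56:456],(400,300)),cv2.resize(b["img"][150:225,180:280],(400,300),interpolation=cv2.INTER_CUBIC)])[:,:,::-1])
E
```

```text
time: 16.3
eef_pos: [0.5201, 0.3169, 0.0272]
tool_rot: [0.987, 0.159, 0.002, -0.001]
ft_force: [-5.0, 0.1, 26.1]
opening: 0.0538
grip_force: 65.5
[0.2948 0.7991 0.0504] [0.5201 0.3169 0.0272]
[225.8511 185.0004]
```

View pics/w8.png

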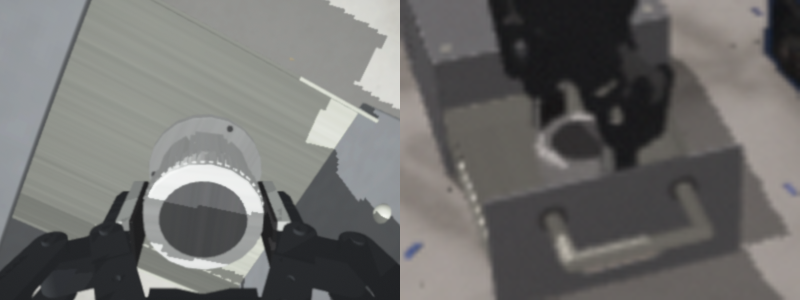

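The collar is gripped and looks upright and seated low, with a hard stop at z=0.0272. I'll check the drop and any slip numerically against the earlier frame.

```bash
python3 - <<'E'
from ring import *
w=cam("wrist"); now=cv2.resize(w["img"],(400,300)); old=cv2.imread("pics/w7.png")[:,:400,::-1]
s=cam("scene"); sn=cv2.resize(s["img"][115:265,165:365],(400,300)); so=cv2.imread("pics/w7.png")[:,400:,::-1]
for n,im in (("old",old),("now",now)):
    g=cv2.GaussianBlur(im.min(2),(3,3),0)
    # dark disc inside the ring
    k=np.zeros_like(g); r=slice(175,275); cc=slice(140,260); k[r,cc]=255*(g[r,cc]<125)
    k=cv2.morphologyEx(k,cv2.MORPH_OPEN,np.ones((5,5)))
    for q in cv2.findContours(k,cv2.RETR_EXTERNAL,cv2.CHAIN_APPROX_NONE)[0]:
        if cv2.contourArea(q)>300: print(n,cv2.boundingRect(q),cv2.contourArea(q),cv2.fitEllipse(q))
    print([g[150:260:3,x].tolist() for x in (202,)])
# scene: ring left/bottom edges
for n,im in (("old",so),("now",sn)):
    g=im.min(2); print(n,[g[112:160:2,x].tolist() for x in (108,114)])
E
```

```text
old (140, 200, 120, 75) 3002.5 ((200.3640594482422, 235.2422332763672), (85.44400024414062, 127.36067199707031), 88.13571166992188)
old (169, 190, 67, 58) 2981.0 ((201.96823120117188, 218.16990661621094), (57.02009963989258, 66.58039093017578), 91.32145690917969)
[[131, 125, 125, 125, 125, 154, 221, 220, 223, 228, 223, 224, 224, 131, 96, 96, 97, 97, 97, 98, 99, 99, 98, 98, 97, 97, 96, 95, 94, 93, 92, 92, 97, 195, 213, 205, 94]]
now (168, 190, 69, 58) 3081.5 ((201.8912353515625, 218.71575927734375), (57.6572265625, 68.11698913574219), 91.50914001464844)
now (245, 188, 15, 87) 696.0 ((253.26319885253906, 232.1150665283203), (12.149151802062988, 93.47344970703125), 177.0182647705078)
now (140, 188, 90, 87) 1834.0 ((58.63600158691406, 317.74200439453125), (127.7026596069336, 239.61834716796875), 0.0)
[[147, 139, 140, 140, 139, 153, 160, 169, 194, 235, 237, 238, 237, 133, 108, 108, 108, 109, 110, 96, 74, 74, 74, 74, 73, 73, 72, 72, 71, 70, 69, 69, 73, 168, 231, 226, 148]]
old [[52, 67, 80, 88, 95, 113, 138, 157, 134, 102, 84, 77, 78, 91, 117, 150, 151, 131, 111, 104, 102, 103, 103, 102], [76, 87, 92, 93, 106, 139, 148, 108, 78, 72, 71, 70, 71, 72, 75, 92, 130, 152, 137, 114, 106, 106, 104, 103]]
now [[43, 39, 28, 23, 22, 20, 21, 28, 51, 85, 94, 80, 60, 50, 49, 50, 65, 101, 141, 153, 132, 111, 104, 103], [73, 83, 83, 83, 82, 81, 83, 91, 109, 91, 59, 47, 45, 45, 45, 45, 46, 49, 66, 96, 112, 110, 106, 106]]
```

```bash
python3 -m pendant '[{"linear":[0,0,0],"rot":[0,0,0],"gripper":1},{"linear":[0,0,0],"rot":[0,0,0],"gripper":1},{"linear":[0,0,0],"rot":[0,0,0],"gripper":1},{"linear":[0,0,0],"rot":[0,0,0],"gripper":1},{"linear":[0,0,0],"rot":[0,0,0],"gripper":1},{"linear":[0,0,0],"rot":[0,0,0],"gripper":1}]' 60; python3 -c "
from cell import *; print(sign_off())"
```

```text
time: 17.0
eef_pos: [0.5201, 0.3169, 0.0272]
tool_rot: [0.987, 0.159, 0.002, -0.001]
ft_force: [-3.4, -0.7, 24.8]
opening: 0.0543
grip_force: 65.5
the job is handed in; nothing more can be done
None
```

I pulled the drawer about 138 mm open, turned the collar until it dropped over the pins, and handed the job in with it held against a hard stop at about 25 N; the camera check puts the drop at 10–11.5 mm against the 11 mm needed, and sign-off returned no verdict.

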